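# Free a stuck specimen tray with alternating mallet taps, then take the picture

### The job

The wooden specimen tray is stuck askew in the runners of the light box. Loosen it and walk it in with light mallet taps on its left and right brass blocks in turn until it is fully home and square against the back stop, touching the tray with the mallet only and never touching its glass front. Then stand the mallet upright back on the middle of its green pad, and after that press the red capture button fully down and let it come up; leave the jar, vial, cardboard box, stepped block and hand lens where they are.

Things in the scene. Friction and masses are not known exactly. Their poses are not given: they have to be found in the camera images.
- lightbox: White light box, fixed, turned up to 0.12 rad. Origin on the table under the middle of the tray when home; x into the box (away from the robot), y left, z up. Metal floor 10 mm above the table from x -65 mm on. Two runners, inner faces at y +-136.6 mm, from x -105 mm on, with metal lips (top 50 mm over the table) reaching in to y +-130 mm. Glass cover (top 86 mm) from x +5 mm on.
- lightbox_stop (a point): Middle of the back stop's front face, 40 mm to +x of the light box origin, 25 mm over the table; axes as the light box. The tray is home when its whole back edge meets this face: tray origin at x = 0 of the light box.
- tray: Wooden specimen tray with butterflies, loose, about 0.67 kg, 80 (x) by 270 (y) by 30 mm; origin under its middle, x towards the stop. Starts 45 to 57 mm short of home, held down by the lips. 1.6 mm side play each side lets it turn up to about 3 deg.
- tray_middle (a point): Centre of the tray, 15 mm above its underside. How it sticks: struck at one block the tray turns until its corners bite on the runners and lock; harder pushing there only jams it, it yields when the other block is struck. It meets the mallet with about 3 to 7 N while moving (brief peaks to 12 N) and a steep rise when locked or home. Over 60 N is too hard. A tap moves the struck end at most about 22 mm.
- left_block_face (a point): Centre of the striking face of the left (+y) brass block on the tray's front: face 42 mm wide and 40 mm tall, looking to -x of the tray, 75 mm in front of the tray's origin, 100 mm to the left, 21 mm above the tray's underside.
- right_block_face (a point): The same on the right (-y) block, 100 mm to the right.
- glass_front: Clear glass strip between the blocks, on the tray's front: 140 mm wide, 34 mm tall, its front 29 mm behind the block faces. Origin at its lower middle. Must not be touched.
- mallet: Small mallet, 0.22 kg, standing on its head with the handle straight up. Origin under the middle of the head. Head 64 mm along its x, 38 mm in y, 40 mm tall, black with orange faces at x = +-32 mm (both alike). Handle 24 mm in x by 20 mm in y, from 40 to 114 mm height. Starts turned up to 0.6 rad from the world's x axis.
- pad: Green gridded pad 120 by 120 by 4 mm, fixed, origin under its centre; the mallet stands on it.
- capture_top (a point): Top centre of the red push button (28 mm across) on the grey console; 48 mm above the table, presses straight down.
- capture (a joint): Travel of the button: 0 released, 0.006 m fully down, springs back; about 5 N holds it fully down.
- console: Grey console 110 by 110 by 30 mm, fixed, origin under its centre; the button stands 10 mm to its -x side.
- jar: Specimen jar, 52 mm across, 75 mm tall, loose; origin under its centre. Leave alone.
- unit_tray: Small open cardboard box 90 by 70 by 35 mm, loose; origin under its centre. Leave alone.
- step_block: Stepped wooden pinning block 60 by 30 by 36 mm, loose; origin under its centre. Leave alone.
- magnifier: Black hand lens, 60 mm across and 12 mm thick with an 80 mm handle towards its -x, loose; origin under the lens centre. Leave alone.
- vial: Small vial 28 mm across, 60 mm tall, loose; origin under its centre. Leave alone.
Not all that is in view belongs to the job. What is shaped like the mallet but blue or pink is not meant.

How it is judged (in metres and radians):
On the way, in this order (a step that is already met when the one before it is completed fails the run):
1. the tray is fully home and square (x of tray in the frame of lightbox above -0.0035 m and angle between the x axis of tray and the x axis of lightbox, either way round below 0.022 rad), for 0.2 s.
2. the mallet stands upright on its pad, released (horizontal distance between mallet and pad below 0.04 m and angle between mallet's own z axis and vertical below 0.1 rad and height (world z) of mallet below 0.008 m and contact force between the fingers and mallet below 0.1 N and linear speed of mallet below 0.02 m/s), for 0.2 s.
3. the capture button is pressed fully down (value of joint capture above 0.005 m).
At the end, for the whole second after the job is handed in: The tray rests within 3.5 mm of its home depth and within 0.022 rad of square to the light box; the mallet stands upright on the pad, within 40 mm of the pad's centre, released; the button has been pressed (over 5 mm) after that and is up again (under 1 mm) (all of step 1 and all of step 2 and value of joint capture below 0.001 m and linear speed of tray below 0.01 m/s); the robot touches nothing.
It fails at once if the capture button is pressed while the tray is not home (value of joint capture above 0.003 m and not (x of tray in the frame of lightbox above -0.0035 m and angle between the x axis of tray and the x axis of lightbox, either way round below 0.022 rad)).
It fails at once if the glass front is touched (contact force between anything else and glass_front above 1 N).
It fails at once if the robot touches the tray itself instead of using the mallet (contact force between any of the fingers, the arm and tray above 1 N).
It fails at once if the mallet is driven against the tray harder than 60 N (contact force between mallet and tray above 60 N).
It fails at once if the jar, vial, cardboard box, stepped block or hand lens is moved more than 20 mm (distance of any of jar, unit_tray, step_block, magnifier, vial from where it was at the start of the episode above 0.02 m).
It also fails if it takes over 72 s, if anything falls off the work surface, if the arm or the gripper's body presses on something with over 40 N, if the wrist force passes 120 N, or if a joint passes its speed limit or range.

### The arm

A 6-joint arm with a two-finger parallel gripper is mounted at the origin on the work surface. World frame = base frame: x ahead of the robot, y to its left, z up, the work surface at z = 0. Lengths are in m, angles in degrees, forces in N, time in s.
With the tool pointing down it reaches from about 0.25 to 0.725 m from the base axis. Payload 9.7 kg.
Tool frame: the origin (TCP) lies where the fingers leave the gripper's body, on its centre line; the fingertips stand 73 mm ahead of it and the grasp point (between the pads) lies 54 mm ahead of it; y points along the fingers, x is the direction in which the jaws open and shut, and the axes are right-handed (so a half turn about y gives the same grasp; the last joint's range is limited). The gripper opens to 85 mm and grips with 20 to 120 N. Pads are 22 mm wide; open, the fingers measure 114 mm over their backs; the gripper's body (76 mm by 85 mm) begins 54 mm behind the grasp point. The pads swing forward as they close: fully open they stand 13 mm farther back than shut.
Start: joints at [63.827, 4.979, 10.078, 95.1, 0, 90], TCP at [0.243, 0.494, 0.304] pointing down, gripper open.
Joint ranges: [-179.16, 179.16], [-48.56, 103.87], [-65.8, 70.77], [-126.05, 130.52], [-82.76, 87.17], [-180, 180]. Speed limits (degrees/s): [127.2, 127.2, 147.25, 180, 180, 180].

### API

Orientations are given as [roll, pitch, yaw] about the fixed x, y, z axes, in that order (R = Rz(yaw) Ry(pitch) Rx(roll)).
In Python, from workcell import sensors, imaging, bot, models gives the robot as it stands.
- The arm moves only by the tool arm_command, never from a script. Its argument "rows" is one flat list of numbers, 7 for each row, row after row: the shift along the tool's x, y, z in cm, then the turn, a rotation vector about the tool's x, y, z in degrees, then the gripper's target within -1 to 1 (fully open at 1, half-way at 0, shut at -1). A call has 1 to 12 rows; each row is the pose to reach, as a shift and turn from the pose commanded when the call began, along the tool's axes at that moment; what a row does not reach only later rows make up. A row lasts 1/12 s, in which the tool goes at most 41.7 mm and 7.16 degrees, less where a joint would pass 70% of its speed; a pose out of reach is approached as far as the arm can. A call with a gripper value outside its range is refused whole. The fingers move at their own pace and stop on an object; "force" is the grip in N (left out, the last holds). Time passes only in rows, so rows that repeat a pose let the fingers close. It gives the time, the measured TCP pose, the force and the opening at its end, in the units of the state.
- sensors.get_obs(): the state, without advancing time (a new reading comes with each control period).
- imaging.camera(name): name is "side" or "top" or "wrist"; returns a dict with "pixels" (384x512x3 uint8, blue, green, red), "z_map" (384x512 float32, m along the optical axis (not along the pixel's ray), 0 where there is no reading), "camera_matrix" (3x3 intrinsics, pixels), "D" ([k1, k2, p1, p2, k3] as OpenCV has them; the pictures are not rectified), "world_from_camera" (4x4, takes a point from camera to world coordinates). Camera axes: x right, y up, looking along -z (the intrinsics and any distortion apply to the point x, -y, -z); pixel columns grow to the right and rows downward; lengths in m; the calibration is good to about 2 mm. A picture is of the moment at which its call begins.
- bot.job_done(): hands the job in, once; it reports no verdict.
Trained networks look in the newest picture that a camera, given by its name, has taken for a name from the list of things; names that differ only in an ending like _2 or _b are one class to them, and where a whole thing is asked for, a point or a joint stands for the part that bears it (a point fixed in the world has none). Each returns a list of dicts, best first, with "conf" (0 to 1); they miss things now and then, are a little off and sometimes report something else, mostly with a low value. They report only what shows in the picture. A call takes as long as a camera call. They do not tell look-alikes from the thing itself.
- models.search_frame(thing, camera): "extent" ([centre column, centre row, width, height] in pixels, round what is visible of it).
- models.spot_point(thing, camera): "location" ([column, row] in pixels: a listed point, or the origin of a listed thing).
The state is a dict: "time": time; "q": joint angles; "qd": joint speeds; "joint_efforts": joint torques, N m; "ee_pos": TCP position; "tcp_rot": TCP orientation; "wrist_force": force on the tool from outside, world axes, zero at the start; "torque": the same for the moment, N m; "opening": finger opening in m.
Only numpy, scipy, OpenCV 4.12 (cv2) and the standard library are available. Lean on these libraries where they do the work, as an engineer would, in place of code of your own. Each camera call takes 0.05 s, during which the arm holds its last target.

## Working session

There is one attempt and no reset: what is moved stays moved. The work goes in short steps, Python scripts to look and compute and a tool call to move; the robot and the scene stay as the last step left them, time stands still between calls to the robot, and variables do not carry over. Pictures are saved under pics/ and viewed, and the job is handed in when it is done.

Besides the shell and the picture viewer there is one more tool, called by a JSON object that holds its "name" and its "arguments", one argument or row to a line. arm_command: Moves the arm, as the interface text tells. Its arguments: {"type":"object","properties":{"rows":{"type":"array","items":{"type":"number"}},"force":{"type":"number"}},"required":["rows"]}

```bash
mkdir -p pics; cat > h.py <<'E'
import numpy as np, cv2
from workcell import sensors, imaging, bot, models
from scipy.spatial.transform import Rotation as R
def cam(n,save=None):
    c=imaging.camera(n)
    if save: cv2.imwrite('pics/'+save,c['pixels'])
    return c
def px2w(c,u,v,z=None,d=None):
    """pixel -> world; by depth map, or plane height z"""
    K=np.array(c['camera_matrix']);D=np.array(c['D'],float);T=np.array(c['world_from_camera'])
    p=cv2.undistortPoints(np.array([[[u,v]]],float),K,D)[0,0]
    r=np.array([p[0],-p[1],-1.])
    if z is None:
        if d is None:
            zm=c['z_map'];a=zm[max(0,int(round(v))-1):int(round(v))+2,max(0,int(round(u))-1):int(round(u))+2];d=np.median(a[a>0])
        return (T@np.r_[r*d,1])[:3]
    o=T[:3,3];w=T[:3,:3]@r
    return o+w*(z-o[2])/w[2]
def w2px(c,P):
    K=np.array(c['camera_matrix']);D=np.array(c['D'],float);T=np.linalg.inv(np.array(c['world_from_camera']))
    P=np.atleast_2d(P);q=(T[:3,:3]@P.T).T+T[:3,3]
    q=q*[1,-1,-1]
    return cv2.projectPoints(q,np.zeros(3),np.zeros(3),K,D)[0][:,0]
def cloud(c):
    K=np.array(c['camera_matrix']);D=np.array(c['D'],float);T=np.array(c['world_from_camera'])
    h,w=c['z_map'].shape
    uu,vv=np.meshgrid(np.arange(w),np.arange(h))
    p=cv2.undistortPoints(np.stack([uu,vv],-1).reshape(-1,1,2).astype(float),K,D)[:,0]
    d=c['z_map'].reshape(-1,1)
    q=np.c_[p[:,:1],-p[:,1:],-np.ones((len(p),1))]*d
    W=q@T[:3,:3].T+T[:3,3]
    W[d[:,0]==0]=np.nan
    return W.reshape(h,w,3)
E
python3 - <<'E'
from h import *
for n in ('top','side','wrist'):
    c=cam(n,n+'0.png'); print(n,np.round(c['world_from_camera'],3).tolist())
    for t in ['lightbox','tray_middle','left_block_face','right_block_face','mallet','pad','capture_top','console','jar','unit_tray','step_block','magnifier','vial']:
        for r in models.spot_point(t,n)[:3]:
            u,v=r['location']; print(t,round(r['conf'],2),np.round([u,v]),end=' ')
            try: print(np.round(px2w(c,u,v),3))
            except Exception as e: print(e)
o=sensors.get_obs();print(o)
E
```

```text
top [[0.016, 0.999, -0.029, 0.488], [-1.0, 0.016, -0.001, -0.005], [-0.0, 0.029, 1.0, 1.361], [0.0, 0.0, 0.0, 1.0]]
lightbox 0.94 [268. 153.] [ 0.666 -0.058  0.013]
tray_middle 0.84 [270. 167.] [ 0.615 -0.061  0.043]
left_block_face 0.62 [242. 189.] [0.537 0.034 0.002]
right_block_face 0.51 [301. 182.] [ 0.564 -0.172  0.052]
mallet 0.77 [352. 241.] [ 0.359 -0.352  0.04 ]
mallet 0.74 [376. 198.] [ 0.513 -0.429  0.058]
mallet 0.55 [335. 202.] [ 0.494 -0.293  0.044]
pad 0.76 [337. 201.] [ 0.499 -0.299  0.047]
capture_top 0.38 [155. 219.] [0.425 0.336 0.043]
console 0.68 [160. 210.] [0.458 0.317 0.042]
jar 0.73 [172. 144.] [0.686 0.274 0.075]
unit_tray 0.63 [345. 149.] [ 0.688 -0.334  0.004]
step_block 0.71 [124. 178.] [0.568 0.455 0.02 ]
magnifier 0.67 [380. 166.] [ 0.628 -0.459  0.013]
vial 0.61 [142. 148.] [0.679 0.393 0.019]
vial 0.34 [268. 165.] [ 0.62  -0.055  0.041]
vial 0.17 [380. 167.] [ 0.624 -0.458  0.014]
side [[-0.994, 0.056, -0.099, 0.446], [-0.112, -0.619, 0.777, 0.801], [-0.018, 0.783, 0.621, 0.724], [0.0, 0.0, 0.0, 1.0]]
lightbox 0.6 [221. 198.] [ 0.657 -0.009  0.038]
li
[... 1065 characters left out ...]
0.0, 1.0]]
console 0.67 [221. 322.] [0.229 0.489 0.304]
{'time': 2.1, 'q': array([6.38290423e+01, 4.97939499e+00, 1.00796717e+01, 9.50996439e+01,
       1.82132287e-03, 8.99995044e+01]), 'qd': array([ 0.05199322, -0.02082592, -0.02425691, -0.0771296 ,  0.00575203,
        0.00234339]), 'joint_efforts': array([-1.17993582e-04, -5.20094025e+01,  4.64857221e+01,  1.62947068e-03,
        4.09194820e-05, -2.60570880e-05]), 'ee_pos': array([0.24257383, 0.49362186, 0.30389246]), 'tcp_rot': array([-8.99981787e+01, -6.32780952e-04,  6.38295379e+01]), 'wrist_force': array([ 0.4646692 , -0.38860624,  0.12249767]), 'torque': array([-0.02004877,  0.0358138 , -0.03879519]), 'opening': 0.08520427528490264}
```

View images.

```bash
python3 - <<'E'
import cv2
a=cv2.imread('pics/top0.png');cv2.imwrite('pics/top0c.png',cv2.resize(a[110:280,90:420],(792,408),interpolation=cv2.INTER_CUBIC))
a=cv2.imread('pics/side0.png');cv2.imwrite('pics/side0c.png',cv2.resize(a[110:384,130:400],(591,600),interpolation=cv2.INTER_CUBIC))
E
```

```text
(no output)
```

View pics/top0c.png

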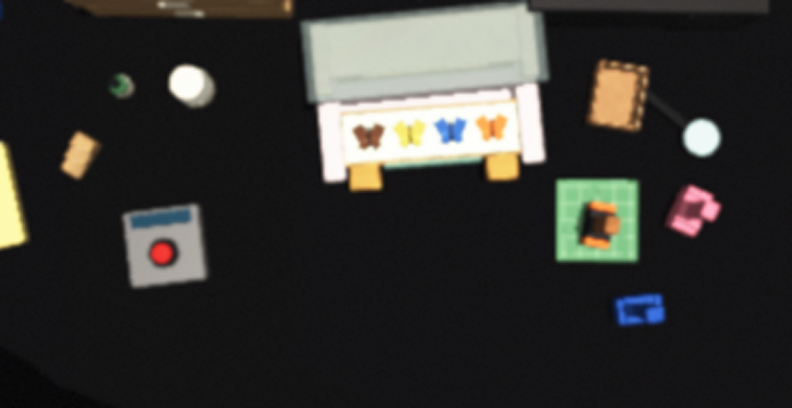

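View pics/side0c.png

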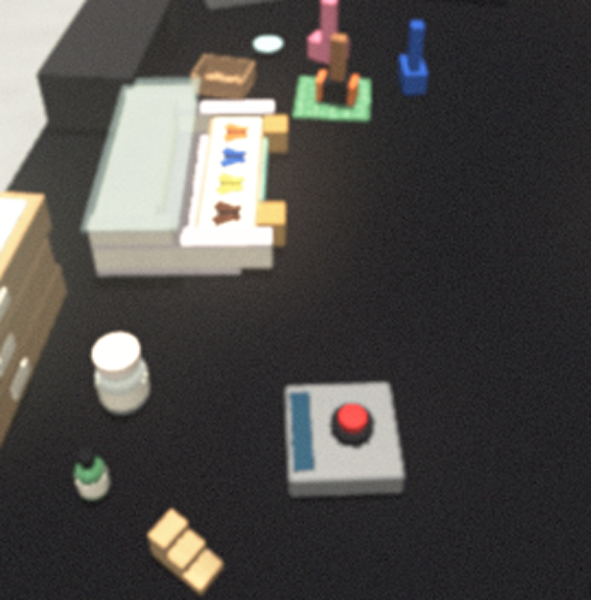

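The mallet could be confused with three things. In the full top picture they are black/orange on the green pad at (337,201), pink at (376,198) and blue at (352,241). By the description it is the black/orange one on the pad. I'll check it close up with the wrist camera after a stop over the light box.

{"name": "arm_command", "arguments": {
  "rows": [-30,-2.1,-39.4,0,62,0,1,-30,-2.1,-39.4,0,62,0,1,-30,-2.1,-39.4,0,62,0,1,-30,-2.1,-39.4,0,62,0,1,-30,-2.1,-39.4,0,62,0,1,-30,-2.1,-39.4,0,62,0,1,-30,-2.1,-39.4,0,62,0,1,-30,-2.1,-39.4,0,62,0,1,-30,-2.1,-39.4,0,62,0,1,-30,-2.1,-39.4,0,62,0,1,-30,-2.1,-39.4,0,62,0,1,-30,-2.1,-39.4,0,62,0,1]
}}

```text
time: 3.1
ee_pos: [0.4644, 0.0482, 0.3253]
tcp_rot: [-90.0, -0.1, 1.8]
wrist_force: [0.1, 0.7, -0.2]
opening: 0.0851
```

{"name": "arm_command", "arguments": {
  "rows": [5,-3,-11,0,0,0,1,5,-3,-11,0,0,0,1,5,-3,-11,0,0,0,1,5,-3,-11,0,0,0,1,5,-3,-11,0,0,0,1]
}}

```text
time: 3.52
ee_pos: [0.5179, -0.0596, 0.3546]
tcp_rot: [-90.0, 0.0, 1.6]
wrist_force: [-1.1, 1.1, 0.1]
opening: 0.086
```

```bash
python3 - <<'E'
from h import *
c=cam('wrist','w1.png'); print(np.round(c['world_from_camera'],3).tolist(),c['camera_matrix'],c['D'])
import pickle;pickle.dump(c,open('w1.pkl','wb'))
for t in ['tray_middle','left_block_face','right_block_face']:
    for r in models.spot_point(t,'wrist')[:2]:
        u,v=r['location']; print(t,round(r['conf'],2),np.round([u,v]),np.round(px2w(c,u,v),4))
E
```

```text
[[1.0, -0.028, -0.007, 0.516], [0.028, 0.96, 0.279, 0.011], [-0.001, -0.279, 0.96, 0.425], [0.0, 0.0, 0.0, 1.0]] [[283.9521164    0.         254.24768591]
 [  0.         283.9521164  190.32133761]
 [  0.           0.           1.        ]] [0.01220798 0.         0.         0.         0.        ]
tray_middle 0.56 [325. 161.] [ 0.6136 -0.0554  0.0404]
left_block_face 0.91 [270.  89.] [5.375e-01 3.730e-02 2.000e-04]
right_block_face 0.88 [277. 232.] [ 0.5575 -0.181   0.0015]
```

View pics/w1.png

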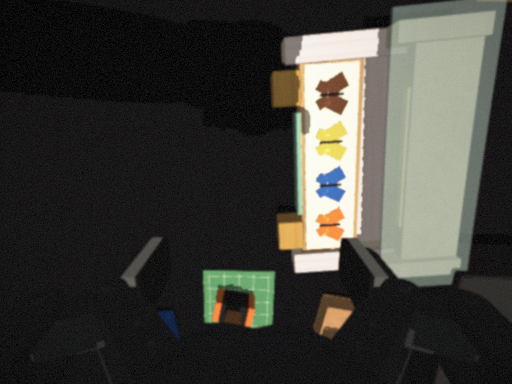

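The wrist picture shows the blocks at (287,88) and (290,231), the glass strip between them near (298,160), the runners and cover, and the black/orange mallet on its pad near (235,305). Next I'll rectify it into a metric top view.

```bash
cat >> h.py <<'E'
def ortho(c,x0,x1,y0,y1,s,z):
    """image rows: x decreasing; cols: y decreasing. plane height z"""
    xs=np.arange(x1,x0,-s);ys=np.arange(y1,y0,-s)
    X,Y=np.meshgrid(xs,ys,indexing='ij')
    p=w2px(c,np.c_[X.ravel(),Y.ravel(),np.full(X.size,z)]).reshape(X.shape+(2,)).astype(np.float32)
    return cv2.remap(c['pixels'],p[...,0],p[...,1],cv2.INTER_CUBIC)
E
python3 - <<'E'
from h import *
import pickle;c=pickle.load(open('w1.pkl','rb'))
o=ortho(c,.5,.72,-.25,.13,.0005,.05)
cv2.imwrite('pics/o1.png',o);print(o.shape)
W=cloud(c);im=c['pixels'].astype(int)
hsv=cv2.cvtColor(c['pixels'],cv2.COLOR_BGR2HSV)
for n,(a,b,cc,d) in dict(L=(62,112,265,304),Rr=(205,255,270,304)).items():
    w=W[a:b,cc:d].reshape(-1,3); h=hsv[a:b,cc:d].reshape(-1,3)
    m=(h[:,1]>120)&(w[:,2]>.046)&(w[:,2]<.058)
    w=w[m];print(n,m.sum(),np.percentile(w,[2,50,98],axis=0).round(4).tolist())
    # front edge fit: min x per y bin
    ys=np.linspace(w[:,1].min(),w[:,1].max(),9)
    print([(round((y0+y1)/2,4),round(w[(w[:,1]>=y0)&(w[:,1]<=y1),0].min(),4)) for y0,y1 in zip(ys[:-1],ys[1:])])
# runners white z~.05
for n,(a,b,cc,d) in dict(L=(25,68,280,400),R=(245,275,290,345)).items():
    w=W[a:b,cc:d].reshape(-1,3);im_=im[a:b,cc:d].reshape(-1,3)
    m=(im_.min(1)>140)&(abs(w[:,2]-.05)<.004); w=w[m]
    print(n,m.sum(),np.percentile(w,[2,50,98],axis=0).round(4).tolist())
    xs=np.linspace(w[:,0].min(),w[:,0].max(),8)
    print([(round((x0+x1)/2,4),round(w[(w[:,0]>=x0)&(w[:,0]<=x1),1].min(),4),round(w[(w[:,0]>=x0)&(w[:,0]<=x1),1].max(),4)) for x0,x1 in zip(xs[:-1],xs[1:])])
E
```

```text
(440, 760, 3)
L 987 [[0.5382, 0.0154, 0.0493], [0.5548, 0.0356, 0.0513], [0.5716, 0.0553, 0.0528]]
[(np.float64(0.0157), np.float64(0.5402)), (np.float64(0.0212), np.float64(0.5389)), (np.float64(0.0267), np.float64(0.5385)), (np.float64(0.0322), np.float64(0.5382)), (np.float64(0.0377), np.float64(0.5379)), (np.float64(0.0432), np.float64(0.5376)), (np.float64(0.0488), np.float64(0.5363)), (np.float64(0.0543), np.float64(0.5363))]
Rr 676 [[0.5563, -0.1833, 0.0477], [0.5732, -0.1622, 0.0514], [0.5905, -0.1425, 0.053]]
[(np.float64(-0.183), np.float64(0.5585)), (np.float64(-0.1774), np.float64(0.557)), (np.float64(-0.1719), np.float64(0.5566)), (np.float64(-0.1664), np.float64(0.5562)), (np.float64(-0.1608), np.float64(0.5559)), (np.float64(-0.1553), np.float64(0.5556)), (np.float64(-0.1498), np.float64(0.5553)), (np.float64(-0.1443), np.float64(0.555))]
L 2133 [[0.5686, 0.0682, 0.0483], [0.6138, 0.0847, 0.0502], [0.6583, 0.1009, 0.0519]]
[(np.float64(0.5701), np.float64(0.0656), np.float64(0.0953)), (np.float64(0.584), np.float64(0.0666), np.float64(0.0969)), (np.float64(0.598), np.float64(0.0682), np.float64(0.0982)), (np.float64(0.612), np.float64(0.07), np.float64(0.0997)), (np.float64(0.626), np.float64(0.0712), np.float64(0.101)), (np.float64(0.6399), np.float64(0.0729), np.float64(0.1024)), (np.float64(0.6539), np.float64(0.0745), np.float64(0.1038))]
R 784 [[0.5828, -0.2204, 0.0488], [0.6133, -0.2045, 0.0504], [0.644, -0.1895, 0.0518]]
[(np.float64(0.5857), np.float64(-0.2238), np.float64(-0.1933)), (np.float64(0.5949), np.float64(-0.2216), np.float64(-0.1925)), (np.float64(0.6041), np.float64(-0.2211), np.float64(-0.1906)), (np.float64(0.6133), np.float64(-0.2189), np.float64(-0.1898)), (np.float64(0.6224), np.float64(-0.2185), np.float64(-0.1895)), (np.float64(0.6316), np.float64(-0.2178), np.float64(-0.188)), (np.float64(0.6408), np.float64(-0.2163), np.float64(-0.1877))]
```

View pics/o1.png

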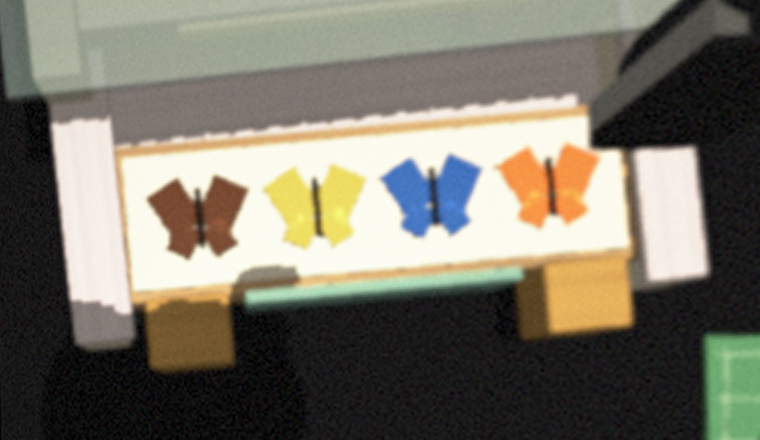

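```bash
python3 - <<'E'
from h import *
import pickle;c=pickle.load(open('w1.pkl','rb'))
o=ortho(c,.42,.58,-.38,-.2,.0004,.044)
cv2.imwrite('pics/o2.png',o)
W=cloud(c);hsv=cv2.cvtColor(c['pixels'],cv2.COLOR_BGR2HSV)
w=W[265:335,195:280].reshape(-1,3);h=hsv[265:335,195:280].reshape(-1,3)
g=(h[:,0]>40)&(h[:,0]<80)&(w[:,2]<.012);p=w[g]
r=cv2.minAreaRect(p[:,:2].astype(np.float32)*1000);print('pad',r)
m=(h[:,0]<18)&(h[:,1]>150)
print(np.percentile(w[m],[2,50,98],axis=0))
t=m&(w[:,2]>.035)&(w[:,2]<.05)
q=w[t];print(len(q));l=q[q[:,0]<.49].mean(0);u=q[q[:,0]>.49].mean(0);print(l,u,np.degrees(np.arctan2(u[1]-l[1],u[0]-l[0])),(l+u)/2)
E
```

```text
pad ((492.3018493652344, -308.8778076171875), (150.92462158203125, 132.8848114013672), 2.8236804008483887)
[[ 0.46005412 -0.32586587  0.01126738]
 [ 0.49064366 -0.29685467  0.04285478]
 [ 0.52215766 -0.04952909  0.35633933]]
303
[ 0.46634515 -0.29970887  0.04283906] [ 0.5152148  -0.30807093  0.0427846 ] -9.709809153363095 [ 0.49077997 -0.3038899   0.04281183]
```

View pics/o2.png

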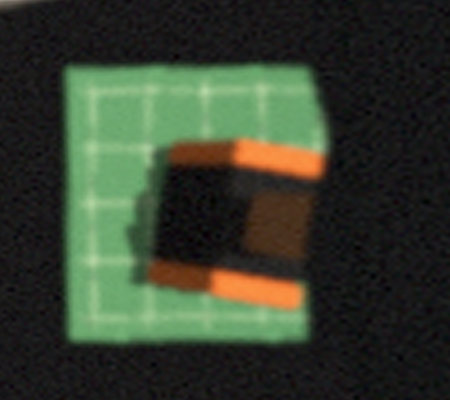

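{"name": "arm_command", "arguments": {
  "rows": [-3.4,9,-23.5,0,11.3,0,1,-3.4,9,-23.5,0,11.3,0,1,-3.4,9,-23.5,0,11.3,0,1,-3.4,9,-23.5,0,11.3,0,1,-3.4,9,-23.5,0,11.3,0,1,-3.4,9,-23.5,0,11.3,0,1,-3.4,9,-23.5,0,11.3,0,1,-3.4,9,-23.5,0,11.3,0,1,-3.4,9,-23.5,0,11.3,0,1]
}}

```text
time: 4.47
ee_pos: [0.4909, -0.2926, 0.2652]
tcp_rot: [-90.0, 0.0, -9.4]
wrist_force: [-0.3, -0.1, 0.1]
opening: 0.0855
```

```bash
python3 - <<'E'
from h import *
import pickle
c=cam('wrist','w2.png');pickle.dump(c,open('w2.pkl','wb'))
print(sensors.get_obs()['ee_pos'],sensors.get_obs()['tcp_rot'])
o=ortho(c,.41,.57,-.4,-.2,.0004,.118);cv2.imwrite('pics/o3.png',o)
o=ortho(c,.41,.57,-.4,-.2,.0004,.044);cv2.imwrite('pics/o4.png',o)
W=cloud(c);w=W.reshape(-1,3);h=cv2.cvtColor(c['pixels'],cv2.COLOR_BGR2HSV).reshape(-1,3)
b=(abs(w[:,0]-.49)<.09)&(abs(w[:,1]+.3)<.09)
p=w[b&(abs(w[:,2]-.118)<.004)];print('handle top',len(p),cv2.minAreaRect(p[:,:2].astype(np.float32)*1000),p[:,2].mean())
p=w[b&(abs(w[:,2]-.044)<.004)&(h[:,0]<18)&(h[:,1]>120)];print('head',cv2.minAreaRect(p[:,:2].astype(np.float32)*1000),p[:,2].mean())
p=w[b&(h[:,0]>40)&(h[:,0]<80)&(w[:,2]<.01)];print('pad',cv2.minAreaRect(p[:,:2].astype(np.float32)*1000),p[:,2].mean())
E
```

```text
[ 0.49122702 -0.29227176  0.26567814] [-8.99975798e+01 -4.74986655e-02 -9.38641843e+00]
handle top 657 ((490.69818115234375, -307.37969970703125), (19.634578704833984, 23.389507293701172), 80.20237731933594) 0.11801429323366568
head ((490.3773498535156, -307.55377197265625), (35.08102798461914, 63.09065628051758), 80.17840576171875) 0.042852260269227005
pad ((489.92681884765625, -299.8154296875), (179.85752868652344, 179.5799560546875), 89.62843322753906) 0.00359722198976783
```

View pics/w2.png

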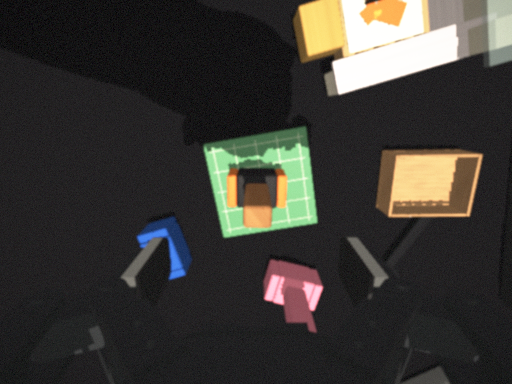

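View pics/o4.png

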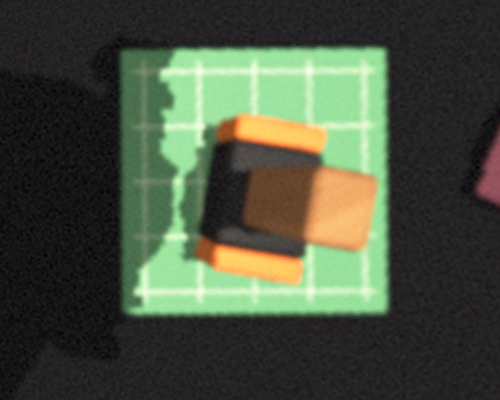

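The close view settles it: black head and orange faces at (257,190) on the green pad, with pink at (293,288) and blue at (172,245) left out. The measured head is 63x35 mm and the handle top 23x20 mm at z 0.118, which fits the mallet. I'll grasp it with the jaws along its x axis.

{"name": "arm_command", "arguments": {
  "rows": [0.2,1,-1.5,0,0.4,0,1,0.2,3.5,-1.5,0,0.4,0,1,0.2,6.5,-1.5,0,0.4,0,1,0.2,9.5,-1.5,0,0.4,0,1,0.2,12,-1.5,0,0.4,0,1,0.2,13,-1.5,0,0.4,0,1,0.2,13,-1.5,0,0.4,0,1,0.2,13,-1.5,0,0.4,0,-1,0.2,13,-1.5,0,0.4,0,-1,0.2,13,-1.5,0,0.4,0,-1,0.2,13,-1.5,0,0.4,0,-1,0.2,13,-1.5,0,0.4,0,-1],
  "force": 90
}}

```text
time: 5.52
ee_pos: [0.4907, -0.3091, 0.136]
tcp_rot: [-90.0, -0.1, -9.9]
wrist_force: [0.0, -0.6, -0.3]
opening: 0.0254
```

```bash
python3 - <<'E'
from h import *
import pickle
c=pickle.load(open('w2.pkl','rb'))
o=ortho(c,.41,.57,-.4,-.2,.0004,.004)
h=cv2.cvtColor(o,cv2.COLOR_BGR2HSV)
m=((h[...,0]>40)&(h[...,0]<85)&(h[...,1]>60)&(h[...,2]>40)).astype(np.uint8)
m=cv2.morphologyEx(m,cv2.MORPH_OPEN,np.ones((9,9)))
p=np.argwhere(m);r=cv2.minAreaRect(p.astype(np.float32));print(r,.57-.0004*r[0][0],-.2-.0004*r[0][1])
E
```

```text
((182.61578369140625, 281.35357666015625), (308.4822692871094, 307.90472412109375), 0.3063916265964508) 0.49695368652343747 -0.31254143066406254
```

{"name": "arm_command", "arguments": {
  "rows": [0,-1,0,0,0,0,-1,0,-3,0,0,0,0,-1,0,-3,2.5,0,0,0,-1,-0.7,-3,6,0,-6,0,-1,-1.1,-3,9.5,0,-12,0,-1,-1.5,-3,12.5,0,-16,0,-1,-1.5,-3,13.7,0,-16,0,-1,-1.5,-2,13.7,0,-16,0,-1,-1.5,-0.7,13.7,0,-16,0,-1,-1.5,-0.7,13.7,0,-16,0,-1,-1.5,-0.7,13.7,0,-16,0,-1],
  "force": 100
}}

```text
time: 6.43
ee_pos: [0.4986, -0.1719, 0.1412]
tcp_rot: [-90.0, 0.1, 6.0]
wrist_force: [0.2, -1.3, -1.4]
opening: 0.0226
```

```bash
python3 - <<'E'
from h import *
import pickle
c=cam('wrist','w3.png');pickle.dump(c,open('w3.pkl','wb'))
o=sensors.get_obs();print(o['time'],o['ee_pos'],o['tcp_rot'],o['wrist_force'],o['opening'])
W=cloud(c);w=W.reshape(-1,3);h=cv2.cvtColor(c['pixels'],cv2.COLOR_BGR2HSV).reshape(-1,3)
E
```

```text
6.4833 [ 0.49892526 -0.17209276  0.14189177] [-8.99961803e+01  3.49986311e-02  6.03653716e+00] [ 0.44560795 -0.24382828 -2.20280187] 0.02302339485937428
```

View pics/w3.png

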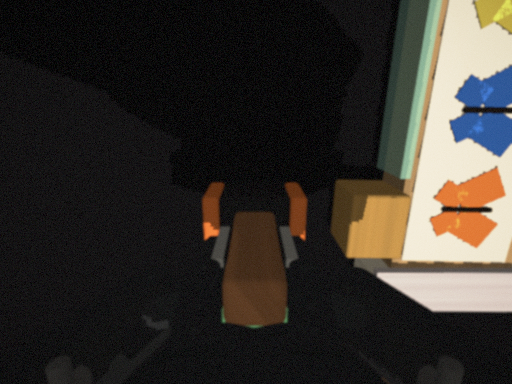

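The mallet is held upright. Its orange faces are at (213,210) and (296,210), and the right block is ahead at (370,218). A numeric alignment check before the first tap:

```bash
cat >> h.py <<'E'
O=np.array([.6667,-.0543]);A=.1050
def box(P):
    d=np.atleast_2d(P)[:,:2]-O;ca,sa=np.cos(A),np.sin(A)
    return np.c_[d[:,0]*ca+d[:,1]*sa,-d[:,0]*sa+d[:,1]*ca]
def meas(c):
    W=cloud(c);w=W.reshape(-1,3);h=cv2.cvtColor(c['pixels'],cv2.COLOR_BGR2HSV).reshape(-1,3)
    ok=~np.isnan(w[:,0]);w=w[ok];h=h[ok];b=box(w)*1000
    sat=(h[:,1]>110)&(h[:,0]<28)&(abs(w[:,2]-.0515)<.004)
    for n,s in (('L',1),('R',-1)):
        m=sat&(h[:,0]>=13)&(abs(b[:,1]-s*100)<25)&(b[:,0]<-38)&(b[:,0]>-135)
        if m.sum()>50: print(n,m.sum(),np.percentile(b[m],[1,50,99],axis=0).round(1).tolist(),w[m,2].mean().round(4))
    m=sat&(h[:,0]<13)&(b[:,0]<-75)
    if m.sum()>50: print('mallet',m.sum(),np.percentile(b[m],[1,50,99],axis=0).round(1).tolist(),w[m,2].mean().round(4))
E
python3 - <<'E'
from h import *
import pickle
for f in ('w1','w3'):
    print(f);meas(pickle.load(open(f+'.pkl','rb')))
E
```

```text
w1
L 983 [[-118.5, 80.2], [-101.8, 101.2], [-84.8, 120.9]] 0.0513
R 664 [[-121.5, -119.2], [-104.3, -97.9], [-86.9, -78.0]] 0.0513
w3
R 3694 [[-121.9, -118.5], [-105.5, -96.8], [-88.0, -78.0]] 0.0511
mallet 1134 [[-210.8, -106.0], [-185.5, -92.2], [-148.5, -80.6]] 0.0486
```

{"name": "arm_command", "arguments": {
  "rows": [1,0,0,0,0,0,-1,2,0,0,0,0,0,-1,2.3,0,0,0,0,0,-1,2.5,0,0,0,0,0,-1,2.7,0,0,0,0,0,-1,2.9,0,0,0,0,0,-1,3.1,0,0,0,0,0,-1,3.3,0,0,0,0,0,-1]
}}

```text
time: 7.15
ee_pos: [0.5316, -0.168, 0.1417]
tcp_rot: [-90.0, 0.1, 6.1]
wrist_force: [-4.2, -3.2, -2.5]
opening: 0.0226
```

```bash
cat > st.py <<'E'
from h import *
o=sensors.get_obs();p=o['ee_pos'];print(o['time'].__round__(2),'tcp',p.round(4),'box mm',(box(p)*1000).round(1),o['tcp_rot'].round(2),'F',o['wrist_force'].round(1),o['torque'].round(2),o['opening'].round(4))
E
python3 st.py
```

```text
Traceback (most recent call last):
  File "st.py", line 2, in <module>
    o=sensors.get_obs();p=o['ee_pos'];print(o['time'].__round__(2),'tcp',p.round(4),'box mm',(box(p)*1000).round(1),o['tcp_rot'].round(2),'F',o['wrist_force'].round(1),o['torque'].round(2),o['opening'].round(4))
                                                                                                                                                                                             ^^^^^^^^^^^^^^^^^^
AttributeError: 'float' object has no attribute 'round'
```

{"name": "arm_command", "arguments": {
  "rows": [0.2,0,0,0,0,0,-1,0.4,0,0,0,0,0,-1,0.6,0,0,0,0,0,-1]
}}

```text
time: 7.4
ee_pos: [0.5377, -0.1673, 0.1417]
tcp_rot: [-90.0, 0.0, 6.1]
wrist_force: [-4.5, -3.0, -2.0]
opening: 0.0228
```

```bash
sed -i "s/,o\['opening'\].round(4)/,o['opening']/" st.py; python3 st.py
```

```text
7.4 tcp [ 0.5377 -0.1673  0.1417] box mm [[-140.1  -98.8]] [-9.001e+01  4.000e-02  6.110e+00] F [-4.5 -3.  -2. ] [-0.71  0.95 -0.  ] 0.022793935713688474
```

{"name": "arm_command", "arguments": {
  "rows": [-2,0,0,0,0,0,-1,-3.5,0,0,0,0,0,-1,-3.5,0,4,0,0,0,-1,-3.5,0,8,0,0,0,-1,-3.5,0,12,0,0,0,-1,-3.5,0,16,0,0,0,-1,-3.5,0,20,0,0,0,-1,-3.5,0,20,0,0,0,-1,-2,0,20,0,0,0,-1,-1.3,0,20,0,0,0,-1,-1.0,0,20,0,0,0,-1,-0.8,0,20,0,0,0,-1]
}}

```text
time: 8.4
ee_pos: [0.5085, 0.0309, 0.1417]
tcp_rot: [-89.9, 0.1, 6.1]
wrist_force: [-4.1, 1.2, -2.1]
opening: 0.0228
```

```bash
python3 st.py; python3 - <<'E'
from h import *
c=cam('wrist','w4.png');meas(c)
E
```

```text
8.4 tcp [0.5085 0.0309 0.1417] box mm [[-148.4  101.3]] [-8.994e+01  8.000e-02  6.120e+00] F [-4.1  1.2 -2.1] [0.37 0.9  0.05] 0.022829098302315505
L 3489 [[-116.7, 77.5], [-98.8, 99.7], [-81.9, 118.1]] 0.0512
mallet 1184 [[-180.1, 94.6], [-139.8, 109.5], [-117.3, 120.4]] 0.0489
```

View pics/w4.png

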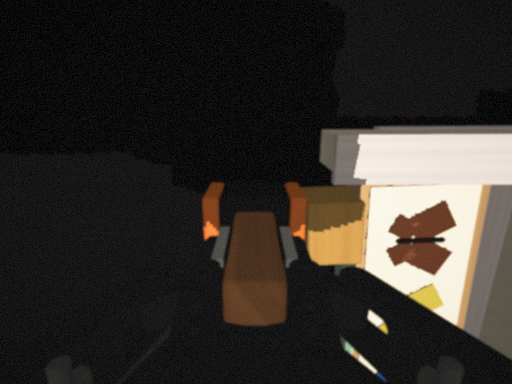

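{"name": "arm_command", "arguments": {
  "rows": [0.2,0,-0.1,0,0,0,-1,0.4,0,-0.1,0,0,0,-1,0.6,0,-0.1,0,0,0,-1,0.8,0,-0.1,0,0,0,-1,1.0,0,-0.1,0,0,0,-1,1.2,0,-0.1,0,0,0,-1]
}}

```text
time: 8.95
ee_pos: [0.5205, 0.0312, 0.1418]
tcp_rot: [-90.0, 0.0, 6.1]
wrist_force: [-4.3, 2.3, -2.4]
opening: 0.0229
```

```bash
python3 st.py
```

```text
8.95 tcp [0.5205 0.0312 0.1418] box mm [[-136.5  100.4]] [-8.997e+01  4.000e-02  6.120e+00] F [-4.3  2.3 -2.4] [0.48 1.1  0.01] 0.022904814021926664
```

{"name": "arm_command", "arguments": {
  "rows": [0.2,0,0,0,0,0,-1,0.4,0,0,0,0,0,-1,0.6,0,0,0,0,0,-1]
}}

```text
time: 9.2
ee_pos: [0.5264, 0.0319, 0.1417]
tcp_rot: [-90.0, 0.0, 6.1]
wrist_force: [-4.6, 2.2, -3.0]
opening: 0.0228
```

```bash
python3 st.py
```

```text
9.2 tcp [0.5264 0.0319 0.1417] box mm [[-130.4  100.5]] [-8.997e+01  5.000e-02  6.130e+00] F [-4.6  2.2 -3. ] [ 0.59  1.13 -0.01] 0.022831943730172017
```

{"name": "arm_command", "arguments": {
  "rows": [-2,0,0,0,0,0,-1,-3.5,0,0,0,0,0,-1,-3.5,0,-4,0,0,0,-1,-3.5,0,-8,0,0,0,-1,-3.5,0,-12,0,0,0,-1,-3.5,0,-16,0,0,0,-1,-3.5,0,-19.9,0,0,0,-1,-3.5,0,-19.9,0,0,0,-1,-2,0,-19.9,0,0,0,-1,-1.2,0,-19.9,0,0,0,-1,-0.9,0,-19.9,0,0,0,-1,-0.6,0,-19.9,0,0,0,-1]
}}

```text
time: 10.2
ee_pos: [0.542, -0.1666, 0.1418]
tcp_rot: [-90.0, 0.1, 6.2]
wrist_force: [-3.2, -1.7, -1.4]
opening: 0.0233
```

```bash
python3 st.py
```

```text
10.2 tcp [ 0.542  -0.1666  0.1418] box mm [[-135.8  -98.6]] [-9.005e+01  6.000e-02  6.150e+00] F [-3.2 -1.7 -1.4] [-0.48  0.7  -0.09] 0.023261227807266527
```

{"name": "arm_command", "arguments": {
  "rows": [0.25,0,0,0,0,0,-1,0.5,0,0,0,0,0,-1,0.75,0,0,0,0,0,-1,1,0,0,0,0,0,-1]
}}

```text
time: 10.53
ee_pos: [0.5516, -0.1656, 0.1418]
tcp_rot: [-90.0, 0.0, 6.1]
wrist_force: [-3.1, -3.3, -2.3]
opening: 0.0228
```

```bash
python3 st.py
```

```text
10.53 tcp [ 0.5516 -0.1656  0.1418] box mm [[-126.1  -98.6]] [-9.003e+01  5.000e-02  6.140e+00] F [-3.1 -3.3 -2.3] [-0.78  0.99  0.02] 0.022803671291620534
```

{"name": "arm_command", "arguments": {
  "rows": [0.25,0,0,0,0,0,-1,0.5,0,0,0,0,0,-1]
}}

```text
time: 10.7
ee_pos: [0.5566, -0.1652, 0.1418]
tcp_rot: [-90.0, 0.0, 6.1]
wrist_force: [-4.6, -3.5, -2.1]
opening: 0.0229
```

```bash
python3 st.py
```

```text
10.7 tcp [ 0.5566 -0.1652  0.1418] box mm [[-121.1  -98.7]] [-9.002e+01  5.000e-02  6.130e+00] F [-4.6 -3.5 -2.1] [-0.7   0.97 -0.03] 0.022945207138762684
```

{"name": "arm_command", "arguments": {
  "rows": [-2,0,0,0,0,0,-1,-3.5,0,0,0,0,0,-1,-3.5,0,4,0,0,0,-1,-3.5,0,8,0,0,0,-1,-3.5,0,12,0,0,0,-1,-3.5,0,16,0,0,0,-1,-3.5,0,19.9,0,0,0,-1,-3.5,0,19.9,0,0,0,-1,-2,0,19.9,0,0,0,-1,-1.2,0,19.9,0,0,0,-1,-0.9,0,19.9,0,0,0,-1,-0.6,0,19.9,0,0,0,-1]
}}

```text
time: 11.7
ee_pos: [0.5295, 0.0321, 0.1417]
tcp_rot: [-90.0, 0.1, 6.1]
wrist_force: [-4.4, 0.7, -0.9]
opening: 0.0228
```

```bash
python3 st.py
```

```text
11.7 tcp [0.5295 0.0321 0.1417] box mm [[-127.3  100.3]] [-8.995e+01  6.000e-02  6.120e+00] F [-4.4  0.7 -0.9] [0.37 0.9  0.15] 0.022750399570553262
```

{"name": "arm_command", "arguments": {
  "rows": [0.25,0,0,0,0,0,-1,0.5,0,0,0,0,0,-1,0.75,0,0,0,0,0,-1,0.95,0,0,0,0,0,-1,1.1,0,0,0,0,0,-1]
}}

```text
time: 12.12
ee_pos: [0.5403, 0.0332, 0.1417]
tcp_rot: [-90.0, 0.1, 6.1]
wrist_force: [-4.8, 1.4, -2.4]
opening: 0.0226
```

```bash
python3 st.py
```

```text
12.12 tcp [0.5403 0.0332 0.1417] box mm [[-116.6  100.3]] [-8.997e+01  6.000e-02  6.110e+00] F [-4.8  1.4 -2.4] [0.47 1.07 0.04] 0.022588990106360368
```

{"name": "arm_command", "arguments": {
  "rows": [-2,0,0,0,0,0,-1,-3.5,0,0,0,0,0,-1,-3.5,0,-4,0,0,0,-1,-3.5,0,-8,0,0,0,-1,-3.5,0,-12,0,0,0,-1,-3.5,0,-16,0,0,0,-1,-3.5,0,-19.9,0,0,0,-1,-3.5,0,-19.9,0,0,0,-1,-2,0,-19.9,0,0,0,-1,-0.8,0,-19.9,0,0,0,-1,-0.5,0,-19.9,0,0,0,-1,-0.2,0,-19.9,0,0,0,-1]
}}

```text
time: 13.12
ee_pos: [0.5598, -0.1653, 0.1418]
tcp_rot: [-90.1, 0.0, 6.1]
wrist_force: [-3.0, -2.7, -2.2]
opening: 0.023
```

{"name": "arm_command", "arguments": {
  "rows": [0.25,0,0,0,0,0,-1,0.5,0,0,0,0,0,-1]
}}

```text
time: 13.28
ee_pos: [0.5643, -0.1644, 0.1418]
tcp_rot: [-90.0, 0.1, 6.1]
wrist_force: [-2.7, -2.3, -3.1]
opening: 0.0229
```

```bash
python3 st.py; python3 - <<'E'
from h import *
c=cam('wrist','w5.png');meas(c)
E
```

```text
13.28 tcp [ 0.5643 -0.1644  0.1418] box mm [[-113.3  -98.7]] [-9.003e+01  5.000e-02  6.130e+00] F [-2.7 -2.3 -3.1] [-0.44  0.69 -0.01] 0.02285778266924599
R 3690 [[-122.2, -118.9], [-65.1, -96.2], [-47.4, -78.5]] 0.0512
mallet 1267 [[-144.8, -105.7], [-116.0, -91.3], [-82.2, -80.0]] 0.049
```

View pics/w5.png

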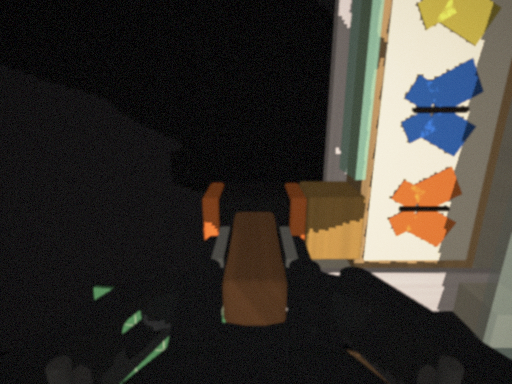

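{"name": "arm_command", "arguments": {
  "rows": [0.2,0,0,0,0,0,-1,0.35,0,0,0,0,0,-1]
}}

```text
time: 13.5
ee_pos: [0.5679, -0.164, 0.1419]
tcp_rot: [-90.0, 0.0, 6.1]
wrist_force: [-2.9, -3.6, -1.9]
opening: 0.0228
```

{"name": "arm_command", "arguments": {
  "rows": [-2,0,0,0,0,0,-1,-3.5,0,0,0,0,0,-1,-3.5,0,4,0,0,0,-1,-3.5,0,8,0,0,0,-1,-3.5,0,12,0,0,0,-1,-3.5,0,16,0,0,0,-1,-3.5,0,19.9,0,0,0,-1,-3.5,0,19.9,0,0,0,-1,-2,0,19.9,0,0,0,-1,-0.8,0,19.9,0,0,0,-1,-0.5,0,19.9,0,0,0,-1,-0.3,0,19.9,0,0,0,-1]
}}

```text
time: 14.5
ee_pos: [0.5439, 0.0342, 0.1418]
tcp_rot: [-89.9, 0.0, 6.2]
wrist_force: [-3.3, 1.0, -1.1]
opening: 0.023
```

```bash
python3 st.py
```

```text
14.5 tcp [0.5439 0.0342 0.1418] box mm [[-112.9  100.8]] [-8.994e+01  4.000e-02  6.170e+00] F [-3.3  1.  -1.1] [0.35 0.84 0.16] 0.022997784967011572
```

{"name": "arm_command", "arguments": {
  "rows": [0.15,0,0,0,0,0,-1,0.3,0,0,0,0,0,-1,0.4,0,0,0,0,0,-1]
}}

```text
time: 14.75
ee_pos: [0.5476, 0.0339, 0.1417]
tcp_rot: [-90.0, 0.0, 6.1]
wrist_force: [-3.9, 1.9, -3.2]
opening: 0.023
```

{"name": "arm_command", "arguments": {
  "rows": [0.1,0,0,0,0,0,-1,0.2,0,0,0,0,0,-1]
}}

```text
time: 14.92
ee_pos: [0.5496, 0.0342, 0.1417]
tcp_rot: [-90.0, 0.0, 6.1]
wrist_force: [-5.4, 3.0, -1.3]
opening: 0.0227
```

```bash
python3 st.py
```

```text
14.92 tcp [0.5496 0.0342 0.1417] box mm [[-107.2  100.3]] [-8.998e+01  4.000e-02  6.110e+00] F [-5.4  3.  -1.3] [ 0.64  1.3  -0.  ] 0.02273535160317391
```

{"name": "arm_command", "arguments": {
  "rows": [0.1,0,0,0,0,0,-1,0.2,0,0,0,0,0,-1]
}}

```text
time: 15.08
ee_pos: [0.5515, 0.0346, 0.1418]
tcp_rot: [-90.0, 0.0, 6.1]
wrist_force: [-5.5, 2.7, -2.0]
opening: 0.0228
```

{"name": "arm_command", "arguments": {
  "rows": [0.1,0,0,0,0,0,-1,0.2,0,0,0,0,0,-1]
}}

```text
time: 15.25
ee_pos: [0.5525, 0.0348, 0.1418]
tcp_rot: [-90.0, 0.2, 6.1]
wrist_force: [-15.9, 2.2, 5.2]
opening: 0.0232
```

```bash
python3 st.py
```

```text
15.25 tcp [0.5525 0.0348 0.1418] box mm [[-104.2  100.5]] [-89.96   0.19   6.12] F [-15.9   2.2   5.2] [ 0.35  3.39 -0.1 ] 0.02317600822051639
```

{"name": "arm_command", "arguments": {
  "rows": [-2,0,0,0,0,0,-1,-3.5,0,0,0,0,0,-1,-3.5,0,-4,0,0,0,-1,-3.5,0,-8,0,0,0,-1,-3.5,0,-12,0,0,0,-1,-3.5,0,-16,0,0,0,-1,-3.5,0,-20,0,0,0,-1,-3.5,0,-20,0,0,0,-1,-2,0,-20,0,0,0,-1,-1,0,-20,0,0,0,-1,-0.7,0,-20,0,0,0,-1,-0.5,0,-20,0,0,0,-1]
}}

```text
time: 16.25
ee_pos: [0.5705, -0.1646, 0.1417]
tcp_rot: [-90.0, 0.1, 6.2]
wrist_force: [-3.4, -1.0, -0.7]
opening: 0.0228
```

{"name": "arm_command", "arguments": {
  "rows": [0.15,0,0,0,0,0,-1,0.3,0,0,0,0,0,-1]
}}

```text
time: 16.42
ee_pos: [0.573, -0.164, 0.1417]
tcp_rot: [-90.0, 0.0, 6.2]
wrist_force: [-3.4, -1.0, -2.9]
opening: 0.0232
```

```bash
python3 st.py
```

```text
16.42 tcp [ 0.573  -0.164   0.1417] box mm [[-104.7  -99.3]] [-9.001e+01  5.000e-02  6.160e+00] F [-3.4 -1.  -2.9] [-0.38  0.59 -0.04] 0.02318277969035935
```

{"name": "arm_command", "arguments": {
  "rows": [0.1,0,0,0,0,0,-1,0.2,0,0,0,0,0,-1]
}}

```text
time: 16.58
ee_pos: [0.575, -0.1639, 0.1418]
tcp_rot: [-90.0, 0.0, 6.1]
wrist_force: [-7.1, -2.6, 0.2]
opening: 0.0232
```

```bash
python3 st.py
```

```text
16.58 tcp [ 0.575  -0.1639  0.1418] box mm [[-102.7  -99.4]] [-9.00e+01  4.00e-02  6.15e+00] F [-7.1 -2.6  0.2] [-0.66  1.76  0.11] 0.02316997729810552
```

{"name": "arm_command", "arguments": {
  "rows": [0.1,0,0,0,0,0,-1]
}}

```text
time: 16.67
ee_pos: [0.5752, -0.164, 0.1418]
tcp_rot: [-90.0, 0.1, 6.1]
wrist_force: [-11.6, -2.5, 3.2]
opening: 0.023
```

```bash
python3 st.py
```

```text
16.67 tcp [ 0.5752 -0.164   0.1418] box mm [[-102.5  -99.5]] [-90.     0.14   6.14] F [-11.6  -2.5   3.2] [-0.58  2.6   0.14] 0.02296117885279336
```

Both ends have now shown the steep rise. I'll re-tap the left block, since it may have backed off.

{"name": "arm_command", "arguments": {
  "rows": [-2,0,0,0,0,0,-1,-3.5,0,0,0,0,0,-1,-3.5,0,4,0,0,0,-1,-3.5,0,8,0,0,0,-1,-3.5,0,12,0,0,0,-1,-3.5,0,16,0,0,0,-1,-3.5,0,20,0,0,0,-1,-3.5,0,20,0,0,0,-1,-2,0,20,0,0,0,-1,-1,0,20,0,0,0,-1,-0.7,0,20,0,0,0,-1,-0.5,0,20,0,0,0,-1]
}}

```text
time: 17.67
ee_pos: [0.5505, 0.0341, 0.1418]
tcp_rot: [-90.0, -0.0, 6.1]
wrist_force: [-0.4, -0.2, -1.6]
opening: 0.0229
```

{"name": "arm_command", "arguments": {
  "rows": [0.15,0,0,0,0,0,-1,0.25,0,0,0,0,0,-1]
}}

```text
time: 17.83
ee_pos: [0.5524, 0.0341, 0.1417]
tcp_rot: [-90.0, 0.0, 6.1]
wrist_force: [-0.2, -0.5, -1.9]
opening: 0.0231
```

```bash
python3 st.py
```

```text
17.83 tcp [0.5524 0.0341 0.1417] box mm [[-104.4   99.9]] [-8.999e+01  2.000e-02  6.080e+00] F [-0.2 -0.5 -1.9] [ 0.03 -0.01  0.02] 0.023090054394859328
```

{"name": "arm_command", "arguments": {
  "rows": [0.1,0,0,0,0,0,-1,0.2,0,0,0,0,0,-1]
}}

```text
time: 18.0
ee_pos: [0.5534, 0.0344, 0.1418]
tcp_rot: [-90.0, 0.1, 6.1]
wrist_force: [-10.2, -1.4, 3.2]
opening: 0.0228
```

```bash
python3 st.py
```

```text
18.0 tcp [0.5534 0.0344 0.1418] box mm [[-103.4  100.1]] [-90.     0.14   6.1 ] F [-10.2  -1.4   3.2] [-0.29  2.18  0.09] 0.022845323914345513
```

{"name": "arm_command", "arguments": {
  "rows": [-2,0,0,0,0,0,-1,-4,0,0,0,0,0,-1,-4,-4,0,0,0,0,-1,-4,-8,0,0,0,0,-1,-4,-12,0,0,0,0,-1,-4,-14,-4,0,0,0,-1,-4,-16,-8,0,0,0,-1,-4,-18,-11,0,0,0,-1,-4,-18,-11,0,0,0,-1]
}}

```text
time: 18.75
ee_pos: [0.527, -0.0836, 0.3261]
tcp_rot: [-90.2, -0.3, 5.9]
wrist_force: [1.6, -0.4, -1.3]
opening: 0.0226
```

```bash
python3 - <<'E'
from h import *
import pickle
c=cam('wrist','w6.png');pickle.dump(c,open('w6.pkl','wb'));meas(c)
cv2.imwrite('pics/o6.png',ortho(c,.5,.72,-.25,.13,.0005,.05))
E
python3 st.py
```

```text
L 1266 [[-71.9, 79.1], [-55.2, 100.1], [-38.3, 120.5]] 0.0511
R 743 [[-70.9, -118.7], [-54.8, -98.0], [-38.4, -78.6]] 0.0512
18.8 tcp [ 0.5269 -0.0817  0.3242] box mm [[-141.9  -12.6]] [-90.08  -0.21   5.89] F [ 0.1 -0.5 -1.4] [0.02 0.01 0.01] 0.022976333427493396
```

View pics/o6.png

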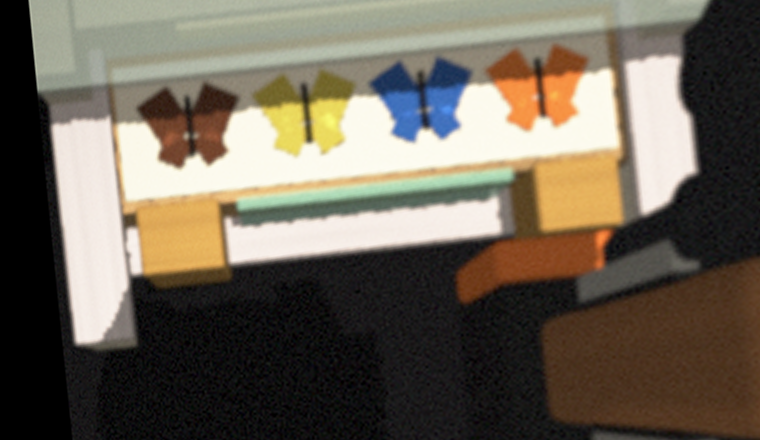

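View pics/w6.png

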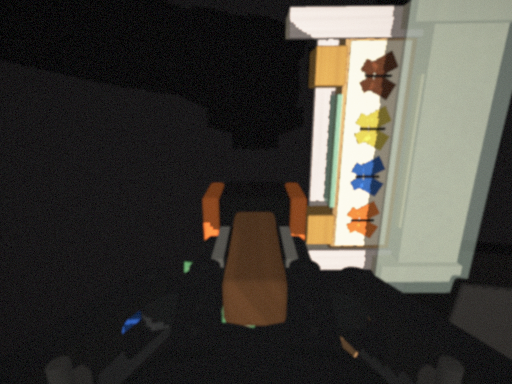

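```bash
python3 - <<'E'
from h import *
import pickle
c=pickle.load(open('w6.pkl','rb'))
img=cv2.cvtColor(c['pixels'],cv2.COLOR_BGR2GRAY).astype(float)
# floor edge along rows 100..190
for v in (105,130,150,175,190):
    g=np.diff(cv2.GaussianBlur(img,(3,3),0)[v,300:325]);u=300+np.argmax(g)+.5
    print(v,u,(box(px2w(c,u,v,z=.01))*1000).round(1))
W=cloud(c);b=box(W.reshape(-1,3))*1000;z=W.reshape(-1,3)[:,2]
m=(abs(z-.086)<.003)&(abs(b[:,1])<120);print('cover z',m.sum(), np.percentile(b[m,0],[.5,1,5]) if m.sum() else '')
for y in (-100,-50,0,50,100):
    s=(abs(b[:,1]-y)<6)&(b[:,0]>-40)&(b[:,0]<60);k=np.argsort(b[s,0]);q=np.c_[b[s,0],z[s]*1000][k]
    print(y,[(round(a),round(zz)) for a,zz in q[::max(1,len(q)//12)]])
W=cloud(c)
E
python3 - <<'E'
import cv2
a=cv2.imread('pics/w6.png');cv2.imwrite('pics/w6c.png',cv2.resize(a[20:270,290:450],None,fx=2.4,fy=2.4,interpolation=cv2.INTER_CUBIC))
E
```

```text
105 313.5 [[-63.2  58.6]]
130 312.5 [[-62.6  26.7]]
150 311.5 [[-62.5  -0. ]]
175 310.5 [[-61.9 -35. ]]
190 309.5 [[-62.2 -56.8]]
cover z 23208 [ 8.07110077  8.39272046 12.55943878]
-100 [(-40, 52), (-26, 41), (-16, 42), (-5, 42), (6, 43), (11, 41), (16, 86), (21, 86), (26, 41), (33, 86), (42, 86), (51, 87)]
-50 [(-40, 45), (-28, 42), (-16, 41), (-5, 41), (6, 42), (11, 41), (16, 42), (21, 87), (26, 87), (34, 86), (42, 86), (51, 86), (59, 86)]
0 [(-40, 45), (-28, 41), (-17, 42), (-6, 42), (6, 41), (10, 86), (15, 87), (20, 40), (25, 42), (32, 86), (41, 87), (51, 86), (59, 85)]
50 [(-40, 47), (-27, 41), (-16, 40), (-5, 41), (6, 41), (10, 85), (15, 87), (20, 87), (25, 40), (34, 87), (42, 86), (51, 87)]
100 [(-40, 49), (-26, 41), (-14, 41), (-2, 42), (8, 85), (12, 87), (17, 86), (22, 87), (27, 42), (35, 87), (43, 87), (52, 87)]
```

View pics/w6c.png

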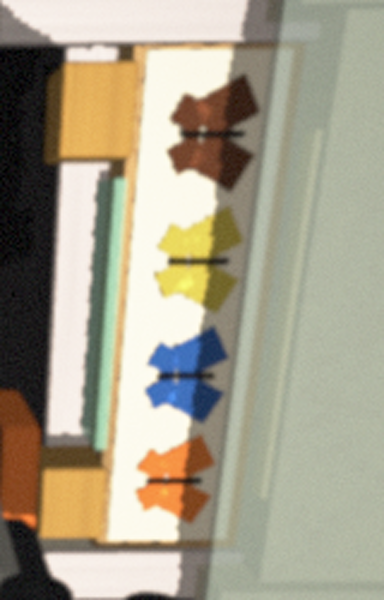

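The tray is square to within 7 mrad. The floor edge and cover edge both read about 2.8 mm beyond their stated places, so my box origin is short by that much, and the corrected tray depth is about +0.8 mm from home. I'll take the mallet back to the pad centre at (0.497,-0.3125).

{"name": "arm_command", "arguments": {
  "rows": [-0.9,2,-4,0,0,0,-1,-1.8,4,-8,0,0,0,-1,-2.7,6,-12,0,0,0,-1,-3.6,8,-15.5,0,0,0,-1,-4.5,10,-19,0,0,0,-1,-5.4,11.5,-22.8,0,0,0,-1,-5.4,14,-22.8,0,0,0,-1,-5.4,16.5,-22.8,0,0,0,-1,-5.4,17.5,-22.8,0,0,0,-1,-5.4,17.8,-22.8,0,0,0,-1,-5.4,17.8,-22.8,0,0,0,-1]
}}

```text
time: 19.72
ee_pos: [0.497, -0.3103, 0.1436]
tcp_rot: [-90.0, 0.0, 6.2]
wrist_force: [0.5, 0.6, -2.2]
opening: 0.0231
```

```bash
python3 - <<'E'
from h import *
c=cam('wrist','w7.png')
E
python3 st.py
```

```text
19.77 tcp [ 0.4975 -0.3106  0.1449] box mm [[-195.1 -237.2]] [-9.002e+01 -4.000e-02  6.190e+00] F [ 0.8 -0.5 -2.3] [-0.06 -0.04  0.02] 0.02296472056341387
```

View pics/w7.png

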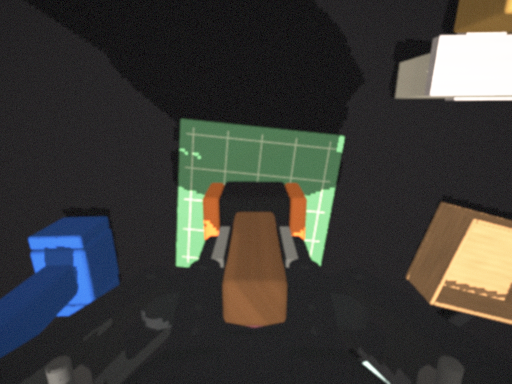

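The mallet hangs centred over the pad with the pad's front edge near row 125, clear of the blue one and the box. Lowering and releasing.

{"name": "arm_command", "arguments": {
  "rows": [0,0.4,-0.2,0,0,0,-1,0,0.7,-0.2,0,0,0,-1,0,0.85,-0.2,0,0,0,-1,0,0.85,-0.2,0,0,0,-1]
}}

```text
time: 20.1
ee_pos: [0.4977, -0.3134, 0.1362]
tcp_rot: [-90.1, -0.1, 6.1]
wrist_force: [0.5, 0.1, 0.4]
opening: 0.0234
```

```bash
python3 st.py
```

```text
20.1 tcp [ 0.4977 -0.3134  0.1362] box mm [[-195.3 -239.9]] [-9.005e+01 -7.000e-02  6.140e+00] F [0.5 0.1 0.4] [-0.06 -0.21 -0.03] 0.0233587533152717
```

{"name": "arm_command", "arguments": {
  "rows": [0,0,0,0,0,0,0,0,0,0,0,0,0,0.5,0,0,0,0,0,0,0.8,0,0,0,0,0,0,0.8,0,-0.5,0,0,0,0,0.8,0,-3,0,0,0,0,0.8,0,-6,0,0,0,0,0.8,0,-10,0,0,0,0,0.8,0,-14,0,0,0,0,0.8,0,-14,0,0,0,0,0.8]
}}

```text
time: 20.93
ee_pos: [0.4982, -0.314, 0.2845]
tcp_rot: [-90.4, -0.5, 6.1]
wrist_force: [1.6, -0.2, 0.8]
opening: 0.0774
```

```bash
python3 - <<'E'
from h import *
import pickle
c=cam('wrist','w8.png');pickle.dump(c,open('w8.pkl','wb'))
w=cloud(c).reshape(-1,3);b=(abs(w[:,0]-.49)<.09)&(abs(w[:,1]+.31)<.06)
p=w[b&(abs(w[:,2]-.118)<.004)];print('handle top',len(p),cv2.minAreaRect(p[:,:2].astype(np.float32)*1000),p[:,2].mean())
c=cam('top','t8.png')
r=models.spot_point('capture_top','top')
for q in r[:2]: print(q,px2w(c,*q['location'],z=.048))
h=cv2.cvtColor(c['pixels'],cv2.COLOR_BGR2HSV);im=c['pixels'].astype(int)
m=((im[...,2]>120)&(im[...,1]<70)&(im[...,0]<70));m[:,:130]=0;m[:,185:]=0
v,u=np.nonzero(m);print(len(u),u.mean(),v.mean(),px2w(c,u.mean(),v.mean(),z=.048),px2w(c,u.mean(),v.mean()))
E
python3 st.py
```

```text
handle top 590 ((497.7237243652344, -311.8721923828125), (23.896366119384766, 19.299108505249023), 6.559248447418213) 0.11802042281582881
{'location': [378.1, 170.3], 'conf': 0.73} [ 0.60793223 -0.44013555  0.048     ]
{'location': [154.1, 217.0], 'conf': 0.6} [0.43298404 0.33707635 0.048     ]
64 156.84375 215.0625 [0.43985878 0.32768911 0.048     ] [0.44004683 0.32639194 0.0531119 ]
21.08 tcp [ 0.4973 -0.3134  0.2758] box mm [[-195.6 -239.9]] [-9.003e+01 -4.000e-02  6.130e+00] F [-1.2  0.  -0.8] [-0.01  0.01  0.01] 0.07683195057598917
```

View pics/w8.png

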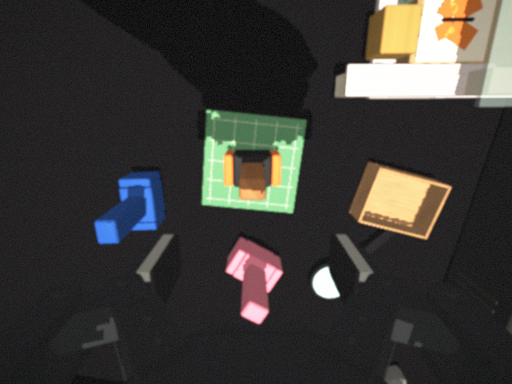

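The mallet stands upright at (252,170) in the picture, about 1 mm from the pad centre with its handle top at z 0.118. Next is the red button, with the fingers shut.

{"name": "arm_command", "arguments": {
  "rows": [0.9,0,49,0,0,0,-1,0.9,0,49,0,0,0,-1,0.9,0,49,0,0,0,-1,0.9,0,49,0,0,0,-1,0.9,0,49,0,0,0,-1,0.9,0,49,0,0,0,-1,0.9,0,49,0,0,0,-1,0.9,0,49,0,0,0,-1,0.9,0,49,0,0,0,-1,0.9,0,49,0,0,0,-1,0.9,0,49,0,0,0,-1,0.9,0,49,0,0,0,-1]
}}

```text
time: 22.08
ee_pos: [0.4526, 0.1774, 0.2738]
tcp_rot: [-90.0, 0.1, 6.2]
wrist_force: [0.2, -0.6, 1.4]
opening: 0.0001
```

{"name": "arm_command", "arguments": {
  "rows": [0.2,0,4,0,0,0,-1,0.2,2,8,0,0,0,-1,0.2,5,12,0,0,0,-1,0.2,6,15,0,0,0,-1,0.2,6,15,0,0,0,-1,0.2,6,15,0,0,0,-1]
}}

```text
time: 22.58
ee_pos: [0.4383, 0.3251, 0.2121]
tcp_rot: [-90.2, 0.3, 6.3]
wrist_force: [-0.4, -0.7, 0.9]
opening: -0.0
```

```bash
python3 - <<'E'
from h import *
c=cam('wrist','w9.png');im=c['pixels'].astype(int)
m=((im[...,2]>120)&(im[...,1]<70)&(im[...,0]<70)).astype(np.uint8)
n,l,s,ce=cv2.connectedComponentsWithStats(m)
for k in range(1,n):
    if s[k,4]>50: print(s[k],ce[k],px2w(c,*ce[k],z=.048),px2w(c,*ce[k]))
for q in models.spot_point('capture_top','wrist')[:2]: print(q,px2w(c,*q['location'],z=.048))
E
python3 st.py
```

```text
[241 173  33  22 352] [256.46306818 184.16193182] [0.43840278 0.33303294 0.048     ] [0.43825179 0.33429721 0.05270709]
{'location': [258.8, 191.7], 'conf': 0.59} [0.44115537 0.32657518 0.048     ]
22.68 tcp [0.4396 0.3237 0.2146] box mm [[-186.3  399.7]] [-9.007e+01  8.000e-02  6.140e+00] F [-0.1 -0.8  0.3] [ 0.03 -0.02  0.06] -0.0003989869106328561
```

View pics/w9.png

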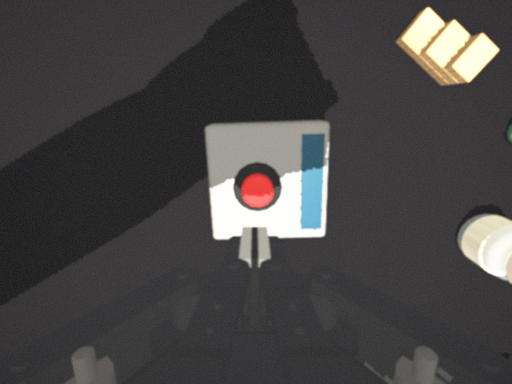

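{"name": "arm_command", "arguments": {
  "rows": [0.1,0.5,0.4,0,0,0,-1,0.1,3.5,0.4,0,0,0,-1,0.1,6.5,0.4,0,0,0,-1,0.1,8.2,0.4,0,0,0,-1,0.1,8.8,0.4,0,0,0,-1,0.1,8.8,0.4,0,0,0,-1]
}}

```text
time: 23.18
ee_pos: [0.4403, 0.3271, 0.1263]
tcp_rot: [-90.1, 0.1, 6.0]
wrist_force: [-0.7, -0.5, 0.5]
opening: -0.0002
```

```bash
python3 st.py
```

```text
23.18 tcp [0.4403 0.3271 0.1263] box mm [[-185.2  403.1]] [-9.006e+01  9.000e-02  6.040e+00] F [-0.7 -0.5  0.5] [0.04 0.05 0.04] -0.00015755248864031125
```

{"name": "arm_command", "arguments": {
  "rows": [0,0.3,0,0,0,0,-1,0.0,0.6,0,0,0,0,-1,0,0.8,0,0,0,0,-1]
}}

```text
time: 23.43
ee_pos: [0.4413, 0.3285, 0.1208]
tcp_rot: [-89.9, -0.2, 6.1]
wrist_force: [1.1, -1.0, 3.1]
opening: 0.0002
```

```bash
python3 st.py
```

```text
23.43 tcp [0.4413 0.3285 0.1208] box mm [[-184.   404.3]] [-89.94  -0.15   6.1 ] F [ 1.1 -1.   3.1] [-0.27 -0.23 -0.02] 0.00015213913133663433
```

{"name": "arm_command", "arguments": {
  "rows": [0,0.2,0,0,0,0,-1,0,0.35,0,0,0,0,-1,0,0.35,0,0,0,0,-1]
}}

```text
time: 23.68
ee_pos: [0.4413, 0.3285, 0.1185]
tcp_rot: [-89.9, -0.2, 6.1]
wrist_force: [-0.5, -4.0, 14.8]
opening: 0.0
```

```bash
python3 st.py
```

```text
23.68 tcp [0.4413 0.3285 0.1185] box mm [[-184.1  404.4]] [-89.94  -0.2    6.12] F [-0.5 -4.  14.8] [-0.91  0.12 -0.01] 4.5410789079356666e-05
```

{"name": "arm_command", "arguments": {
  "rows": [0,0.1,0,0,0,0,-1,0,0.1,0,0,0,0,-1]
}}

```text
time: 23.85
ee_pos: [0.4413, 0.3285, 0.1183]
tcp_rot: [-89.9, -0.2, 6.1]
wrist_force: [-3.1, -6.1, 21.4]
opening: 0.0002
```

```bash
python3 - <<'E'
from h import *
a=cam('wrist')['pixels'];cv2.imwrite('pics/w10.png',cv2.resize(a[120:330,160:360],None,fx=2.8,fy=2.8,interpolation=cv2.INTER_CUBIC))
a=cam('side')['pixels'];cv2.imwrite('pics/s10.png',cv2.resize(a[230:350,220:370],None,fx=4,fy=4,interpolation=cv2.INTER_CUBIC))
E
python3 st.py
```

```text
23.95 tcp [0.4413 0.3285 0.1183] box mm [[-184.   404.4]] [-89.92  -0.23   6.11] F [-3.  -6.8 22.4] [-1.39  0.72  0.  ] -5.689143491360466e-05
```

View pics/w10.png

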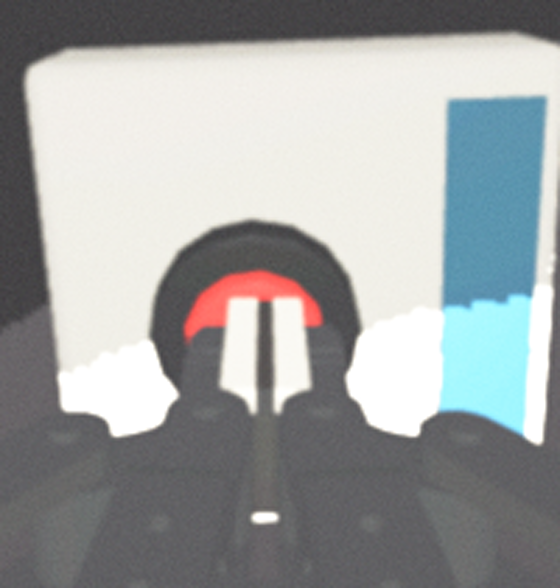

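View pics/s10.png

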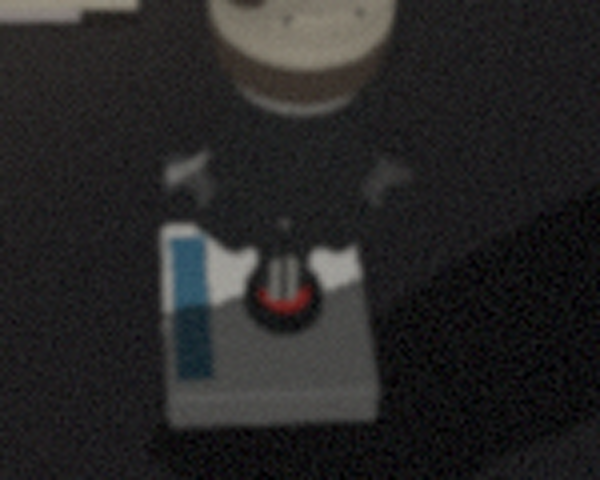

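```bash
python3 - <<'E'
from h import *
c=cam('wrist');im=c['pixels'].astype(int);W=cloud(c)
m=(im[...,2]>150)&(im[...,1]<130)&(im[...,0]<130)
m[:200]=0
w=W[m];w=w[~np.isnan(w[:,0])];print(m.sum(),np.percentile(w,[10,50,90],axis=0).round(4))
p=lambda u,v:W[int(120+v/2.8),int(160+u/2.8)].round(4)
print('collar',p(255,245),p(180,290),p(335,290),'console',p(255,150),'red',p(255,283),p(215,305))
E
```

```text
465 [[0.4277 0.3321 0.0423]
 [0.4352 0.3378 0.045 ]
 [0.449  0.3409 0.0466]]
collar [0.4377 0.3475 0.0427] [0.4238 0.3362 0.0419] [0.4541 0.3398 0.0429] console [0.436  0.3636 0.0304] red [0.4385 0.3407 0.0462] [0.4308 0.3355 0.0456]
```

The red top now reads z 0.046, down about 6.6 mm from 0.0527. It is still above the collar at 0.042, so the 22 N means the button has bottomed. Letting it come up.

{"name": "arm_command", "arguments": {
  "rows": [0,-0.5,0,0,0,0,-1,0,-1.5,0,0,0,0,-1,0,-4,0,0,0,0,-1,0,-8,0,0,0,0,-1,0,-12,0,0,0,0,-1,-4,-14,0,0,0,0,-1,-4,-14,0,0,0,0,-1,-4,-14,0,0,0,0,-1]
}}

```text
time: 24.67
ee_pos: [0.3999, 0.3244, 0.2571]
tcp_rot: [-89.9, -0.1, 6.2]
wrist_force: [-1.4, 0.8, -0.3]
opening: 0.0004
```

```bash
python3 - <<'E'
from h import *
c=cam('wrist','w11.png');im=c['pixels'].astype(int);W=cloud(c)
m=(im[...,2]>110)&(im[...,1]<70)&(im[...,0]<70)
w=W[m];print(m.sum(),np.nanmedian(w,axis=0).round(4))
c=cam('top','t11.png')
a=c['pixels'];cv2.imwrite('pics/t11c.png',cv2.resize(a[110:280,90:420],(792,408),interpolation=cv2.INTER_CUBIC))
for t in ['jar','unit_tray','step_block','magnifier','vial']:
    for r in models.spot_point(t,'top')[:1]: print(t,np.round(r['location']))
E
python3 st.py
```

```text
25 [0.432  0.3389 0.0453]
jar [172. 145.]
unit_tray [348. 149.]
step_block [126. 176.]
magnifier [380. 166.]
vial [140. 146.]
25.02 tcp [0.4008 0.3238 0.2538] box mm [[-224.8  403.9]] [-9.006e+01  9.000e-02  6.110e+00] F [-0.3  0.5  0.9] [-0.01 -0.02 -0.04] 0.000181056622387555
```

View pics/t11c.png

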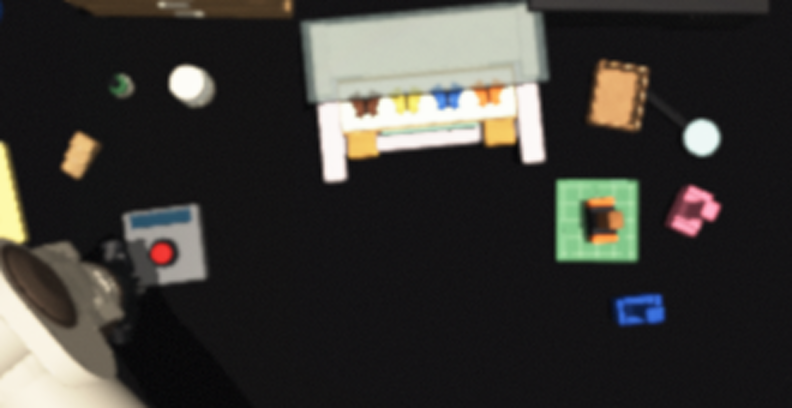

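```bash
python3 - <<'E'
from h import *
c=cam('wrist');W=cloud(c);h=cv2.cvtColor(c['pixels'],cv2.COLOR_BGR2HSV)
m=(((h[...,0]<8)|(h[...,0]>172))&(h[...,1]>130)&(h[...,2]>60)).astype(np.uint8)
n,l,s,ce=cv2.connectedComponentsWithStats(m)
for k in range(1,n):
    if s[k,4]>40:
        e=cv2.erode((l==k).astype(np.uint8),np.ones((5,5)))>0
        print(s[k],e.sum(),np.nanmedian(W[e],axis=0).round(4))
E
```

```text
[280 167  29  30 672] 374 [0.4405 0.327  0.0524]
```

The button top is back at z 0.0524, against 0.0527 before the press, and the robot is clear of everything. Handing in.

```bash
python3 -c "
from workcell import bot;print(bot.job_done())"
```

```text
the job is handed in; nothing more can be done
None
```

The tray is home and square, the mallet stands back on its pad, and the button has been pressed and released. The job was handed in at about 25 s of the 72 s; no verdict is reported.

- **Tray:** I walked it in with alternate taps on the right and left blocks. Forces were mostly 3–6 N. Both ends then showed the steep rise of about 10–16 N that means home, and the last left re-tap met it at once. Corrected against the floor and cover edges, the depth is about 0.8 mm from home and the skew 2–9 mrad. The blocks were touched only by the mallet, and nothing touched the glass.
- **Mallet:** It stands upright about 1 mm from the pad centre, with its handle top at z 0.118, and it is released.
- **Button:** It went down about 6.6 mm and bottomed at around 22 N, then came back up to its starting height.
- **Other things:** In the last top view the jar, vial, cardboard box, stepped block and hand lens sit within about 3 pixels (roughly 9 mm) of where they started. That is no more than the scatter of the detector. The robot is clear of everything.

Two measurements disagreed with what was given or assumed:
- **Light box origin:** My first estimate was about 2.8 mm short of the true place. The floor edge, the cover edge and the stop force all showed this.
- **Button height:** The depth picture put the button top at about 52.5 mm instead of the stated 48 mm, so I pressed by force and measured travel.

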